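# Exchange a tool holder, shut and clamp the tool case

### The job

The case was packed with the wrong tool holder: make the yellow-painted one in the case and the blue-painted one in the wooden rack change places, each lying flat in the pocket the other came from (either end first); the rubber mat is free for laying one down meanwhile, but set them down, do not drop them. Once both are in place, close the lid fully without slamming it, and then swing the red-ended clamp over until it lies flat on the lid. Leave the green and red holders and everything else on the bench where they are.

Things in the scene. Friction and masses are not known exactly. Their poses are not given: they have to be found in the camera images.
- yellow_holder: square-shank turning tool holder, a dark steel bar 140 long (own x) x 25 x 25 mm, about 0.6 kg, the tail half (own -x) painted yellow, a small brass insert on the narrower nose at own +x. Origin at the centre of its underside, own z up as it lies. Starts lying in one of the case's two pockets.
- blue_holder: square-shank turning tool holder, a dark steel bar 140 long (own x) x 25 x 25 mm, about 0.6 kg, the tail half (own -x) painted blue, a small brass insert on the narrower nose at own +x. Origin at the centre of its underside, own z up as it lies. Starts lying in one of the wooden rack's two troughs.
- green_holder: square-shank turning tool holder, a dark steel bar 140 long (own x) x 25 x 25 mm, about 0.6 kg, the tail half (own -x) painted green, a small brass insert on the narrower nose at own +x. Origin at the centre of its underside, own z up as it lies. Lies in the other pocket of the case; stays there.
- red_holder: square-shank turning tool holder, a dark steel bar 140 long (own x) x 25 x 25 mm, about 0.6 kg, the tail half (own -x) painted red, a small brass insert on the narrower nose at own +x. Origin at the centre of its underside, own z up as it lies. Lies in the other trough of the rack; stays there.
- yellow_holder_mid (a point): middle of the yellow-painted holder, 12.5 mm above its underside
- blue_holder_mid (a point): middle of the blue-painted holder, 12.5 mm above its underside
- case: blue steel tool case fixed to the bench, left or right of the middle, 180 (x) x 180 (y) x 60 mm high without lid, walls 4 mm; origin under its centre on the bench, own -x is the front, where the clamp is, own +x the lid's hinge side, own z up. Two side-by-side pockets run along its x.
- bay0 (a point): centre of the floor of the case's pocket on own +y, 12 mm above the bench; x along the pocket, z up. Pocket 156 x 37 mm inside, bounded by grey ribs 4 mm thick and 8 mm high
- bay1 (a point): the same for the case's pocket on own -y; the two pocket centres are 84 mm apart
- rack: wooden rack block fixed to the bench on the other half of the bench from the case, 180 (x) x 150 (y) x 30 mm high; origin under its centre. Two troughs run along its x.
- slot0 (a point): centre of the floor of the rack's trough on own +y, 30 mm above the bench; x along the trough, z up. Trough 156 x 37 mm inside, bounded by ribs 4 mm thick and 8 mm high
- slot1 (a point): the same for the trough on own -y; the two trough centres are 76 mm apart
- lid (a joint): angle of the case's lid in rad: 0 is fully shut, grows as it opens (stop at 1.9); starts standing open at about 1.6 to 1.8. Stiff hinge: it stays where it is left and must be pushed all the way down. The lid is a blue plate 180 x 180 x 6 mm with a black knob (28 mm wide, 30 mm tall) on its outer face, 30 mm from the front edge and 62 mm to case +y of its middle.
- lid_hinge (a point): middle of the lid's hinge line (along case y) at the top of the case's rear wall, 60 mm above the bench; its axes turn with the lid: own -x points along the lid to its front edge, own z is its outer face's normal
- lid_edge (a point): middle of the lid's front edge on its outer face, 180 mm from the hinge
- clamp (a joint): angle of the case's clamp lever in rad: 0 is fully down, lying flat over the closed lid; grows as it swings up and out to the front (stop at 2.4); starts open at about 1.8 to 2.2. Friction holds it where it is left. A steel strap 24 mm wide, 6 mm thick, with a red grip 35 long x 28 x 10 mm at its end, 85 mm from hinge to end.
- clamp_hinge (a point): middle of the clamp's hinge line (along case y) on the front of the case, 8 mm in front of the front wall and 71 mm above the bench; its axes turn with the clamp: own x points along the lever to its end
- clamp_tip (a point): end of the clamp lever, 85 mm from its hinge
- mat: black rubber mat 180 (x) x 100 (y) x 4 mm thick fixed to the bench, always empty: room to lay a holder down for the moment. Origin under its centre.
- oil_bottle: bystander: standing white oil bottle with yellow label, 60 mm wide, 170 mm tall; origin under its centre
- jar: bystander: amber jar with black cap, 64 mm wide, 65 mm tall; origin under its centre
- yellow_bin: bystander: open yellow bin 100 x 85 x 50 mm with two pins in it; origin under its centre
- spanner: bystander: spanner 160 mm long lying on the bench at the back
- vee_block: bystander: steel vee block 70 x 50 x 44 mm at the back; origin under its centre

How it is judged:
On the way, in this order (a step that is already met when the one before it is completed fails the run):
1. the blue-painted holder lies in the case's free pocket and the yellow-painted one in the rack's free trough, both let go (((x of blue_holder_mid in the frame of bay0 between -0.016 and 0.016 m and y of blue_holder_mid in the frame of bay0 between -0.012 and 0.012 m and z of blue_holder_mid in the frame of bay0 between -0.017 and 0.017 m and angle between the x axis of blue_holder and the x axis of bay0, either way round below 0.15 rad) or (x of blue_holder_mid in the frame of bay1 between -0.016 and 0.016 m and y of blue_holder_mid in the frame of bay1 between -0.012 and 0.012 m and z of blue_holder_mid in the frame of bay1 between -0.017 and 0.017 m and angle between the x axis of blue_holder and the x axis of bay1, either way round below 0.15 rad)) and linear speed of each of blue_holder, yellow_holder below 0.03 m/s and contact force between the fingers and blue_holder below 0.5 N and angle between blue_holder's own x axis and vertical between 1.47 and 1.67 rad and ((x of yellow_holder_mid in the frame of slot0 between -0.016 and 0.016 m and y of yellow_holder_mid in the frame of slot0 between -0.012 and 0.012 m and z of yellow_holder_mid in the frame of slot0 between -0.017 and 0.017 m and angle between the x axis of yellow_holder and the x axis of slot0, either way round below 0.15 rad) or (x of yellow_holder_mid in the frame of slot1 between -0.016 and 0.016 m and y of yellow_holder_mid in the frame of slot1 between -0.012 and 0.012 m and z of yellow_holder_mid in the frame of slot1 between -0.017 and 0.017 m and angle between the x axis of yellow_holder and the x axis of slot1, either way round below 0.15 rad)) and contact force between the fingers and yellow_holder below 0.5 N and angle between yellow_holder's own x axis and vertical between 1.47 and 1.67 rad), for 0.2 s.
2. the lid is fully shut (value of joint lid below 0.06 rad), for 0.2 s.
3. the clamp is down on the lid (value of joint clamp below 0.1 rad), for 0.2 s.
At the end, for the whole second after the job is handed in: Blue holder in a case pocket, yellow in a rack trough: within 16 mm lengthwise, 12 mm crosswise, 4.5 mm in height and 0.15 rad of lying centred in it, either end first, at rest and let go; lid shut within 0.06 rad, clamp down within 0.1 rad (all of step 1 and value of joint lid below 0.06 rad and value of joint clamp below 0.1 rad); the robot touches nothing.
It fails at once if the green or the red holder is moved by more than 25 mm (distance of any of green_holder, red_holder from where it was at the start of the episode above 0.025 m).
It fails at once if the oil bottle, jar, yellow bin, spanner or vee block is moved by more than 30 mm, or the bottle tipped (distance of any of oil_bottle, jar, yellow_bin, spanner, vee_block from where it was at the start of the episode above 0.03 m or angle between oil_bottle's own z axis and vertical above 0.5 rad).
It fails at once if the lid is slammed (turns shut faster than 3.5 rad/s) (velocity of joint lid below -3.5 rad/s).
It fails at once if the blue or yellow holder is dropped (falls free of the fingers faster than 0.8 m/s, from over 30 mm) ((linear speed of blue_holder above 0.8 m/s and contact force between the fingers and blue_holder below 0.1 N) or (linear speed of yellow_holder above 0.8 m/s and contact force between the fingers and yellow_holder below 0.1 N)).
It also fails if it takes over 72 s, if anything falls off the work surface, if the arm or the gripper's body presses on something with over 40 N, if the wrist force passes 120 N, or if a joint passes its speed limit or range.

### The arm

A 6-joint arm with a two-finger parallel gripper is mounted at the origin on the work surface. World frame = base frame: x ahead of the robot, y to its left, z up, the work surface at z = 0. Lengths are in m, angles in rad, forces in N, time in s.
With the tool pointing down it reaches from about 0.35 to 0.975 m from the base axis. Payload 4.9 kg.
Tool frame: the origin (TCP) lies at the very end of the fingers, on their centre line; the grasp point (between the pads) lies 19 mm behind it (ctrl.grip_point_offset is the distance from the TCP to the grasp point, in m); z points along the fingers, y is the line along which they close (so a half turn about z gives the same grasp; the last joint's range is limited). The gripper opens to 85 mm and grips with 20 to 120 N. Pads are 22 mm wide; open, the fingers measure 114 mm over their backs; the gripper's body (76 mm by 85 mm) begins 54 mm behind the grasp point. The pads swing forward as they close: fully open they stand 13 mm farther back than shut.
Start: joints at [1.141, 0.053, 1.613, -0, 1.476, -0.119], TCP at [0.191, 0.595, 0.231] pointing down, gripper open.
Joint ranges: [-3.01, 3.01], [-1.01, 2.22], [0.06, 2.58], [-1.02, 4.17], [0.09, 2.62], [-3.14, 3.14]. Speed limits (rad/s): [2.57, 2.57, 3.14, 3.14, 3.14, 3.14].

### API

Orientations are given as a rotation vector (axis times angle).
In Python, from station import ctrl gives the robot as it stands.
- The arm moves only by the tool send_rows, never from a script. Its argument "rows" is a list of rows, each a list of 3 entries, a list of its own where there are three numbers: the finger opening in cm, from 0 to 8.54, then the shift along the tool's x, y, z in cm, then the turn about the tool's z in degrees. A call has 1 to 10 rows; each row shifts and turns the commanded pose from where the row before left it, along the tool's axes as they then stand; what a row does not reach is not made up. A row lasts 1/8 s, in which the tool goes at most 62.5 mm and 10.7 degrees, less where a joint would pass 70% of its speed; a pose out of reach is approached as far as the arm can. A call with a gripper value outside its range is refused whole. The fingers move at their own pace and stop on an object; "newtons" is the grip in N (left out, the last holds). Time passes only in rows, so rows that do not move let the fingers close. It gives the time, the measured TCP pose, the force, the opening and the grip force at its end, in the units of the state.
- ctrl.get_obs(): the state, without advancing time (a new reading comes with each control period).
- ctrl.get_image(name): name is "scene" or "top" or "wrist"; returns a dict with "frame" (384x512x3 uint8, red, green, blue), "range_z" (384x512 float32, m along the optical axis (not along the pixel's ray), 0 where there is no reading), "fx", "fy", "cx", "cy" (pixels), "cam_to_world" (4x4, takes a point from camera to world coordinates). Camera axes: x right, y down, z forward; pixel columns grow to the right and rows downward; lengths in m; the calibration is good to about 2 mm. A picture is of the moment at which its call begins.
- ctrl.finish_job(): hands the job in; it is judged then, once.
The state is a dict: "t": time; "q": joint angles; "dq": joint speeds; "effort": joint torques, N m; "tool_pos": TCP position; "tool_rot": TCP orientation; "contact_force": force on the tool from outside, world axes, zero at the start; "wrist_torque": the same for the moment, N m; "opening": finger opening in m; "grip_force": force on a finger pad.
Only numpy, scipy, OpenCV 4.12 (cv2) and the standard library are available. Lean on these libraries where they do the work, as an engineer would, in place of code of your own. Each camera call takes 0.05 s, during which the arm holds its last target. There are 200 camera calls.

## Working session

There is one attempt and no reset: what is moved stays moved. The work goes in short steps, Python scripts to look and compute and a tool call to move; the robot and the scene stay as the last step left them, time stands still between calls to the robot, and variables do not carry over. Pictures are saved under pics/ and viewed, at most 10 in all, crops included, and the job is handed in when it is done.

Besides the shell and the picture viewer there is one more tool, called after ">>>" as name([rows], argument=value, ...), one row to a line, values as JSON. send_rows: Moves the arm, as the interface text tells. Its arguments: {"type":"object","properties":{"rows":{"type":"array","items":{"type":"array"}},"newtons":{"type":"number"}},"required":["rows"]}

```bash
mkdir -p pics; python3 - <<'E'
from station import ctrl
import cv2,numpy as np
print(ctrl.get_obs(), ctrl.grip_point_offset)
for n in("top","scene"):
    im=ctrl.get_image(n); np.savez(f"pics/{n}0.npz",**im)
    cv2.imwrite(f"pics/{n}0.png",im["frame"][:,:,::-1]); print(n,im["fx"],im["cam_to_world"])
E
```

```text
{'t': 0.0, 'q': array([ 1.14095568e+00,  5.33300312e-02,  1.61424392e+00,  3.76867280e-05,
        1.47597345e+00, -1.18987167e-01]), 'dq': array([ 0.00103101, -0.00199314, -0.0010617 , -0.00062428, -0.00124821,
       -0.00119498]), 'effort': array([-3.39211583e-04, -3.93675399e+01, -3.70174885e+01, -1.57031764e-04,
        7.07405998e-03,  8.71844719e-06]), 'tool_pos': array([0.19090275, 0.59450876, 0.23010955]), 'tool_rot': array([-4.86241696e-01, -3.10316129e+00,  2.93913716e-03]), 'contact_force': array([ 0.25387804,  0.34295866, -0.13621978]), 'wrist_torque': array([-0.01189762,  0.01424023, -0.03179326]), 'grip_force': 0.0, 'opening': 0.0854201717991088} 0.0187
top 447.53642961740843 [[ 0.00695544 -0.98178858  0.18984942  0.33708159]
 [-0.99997207 -0.00630977  0.00400523  0.0034433 ]
 [-0.00273439 -0.18987198 -0.98180505  1.41062381]
 [ 0.          0.          0.          1.        ]]
scene 356.1096648428268 [[-0.9402026   0.24789111 -0.23360023  0.82164343]
 [ 0.34032995  0.71176829 -0.61446027  0.59413392]
 [ 0.01395    -0.6572183  -0.75357117  0.804636  ]
 [ 0.          0.          0.          1.        ]]
```

```bash
ls .
```

```text
pics
```

View pics/top0.png

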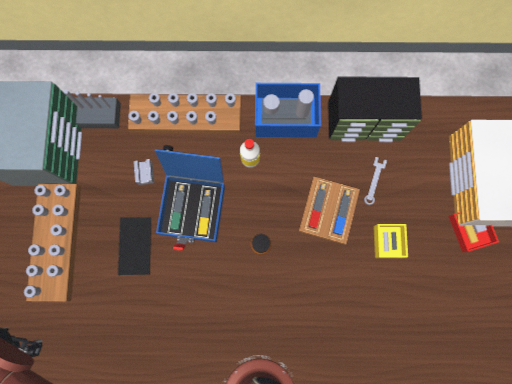

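View pics/scene0.png

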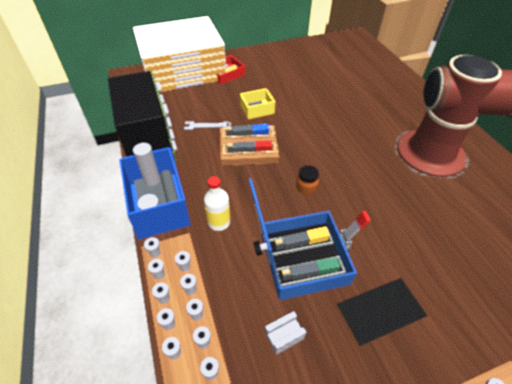

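The top view shows the case at about (191,209), with green at (178,207) and yellow at (206,210). The rack is at (330,210), with red at (317,208) and blue at (342,212). The mat is at (135,246), the jar at (261,243) and the bottle at (250,155). The clamp grip is at (180,245), sticking out to the front. The scene view agrees.

```bash
cat > h.py <<'E'
import numpy as np,cv2
from scipy.spatial.transform import Rotation as R
def cloud(im):
    z=im["range_z"]; v,u=np.indices(z.shape)
    p=np.stack([(u-im["cx"])*z/im["fx"],(v-im["cy"])*z/im["fy"],z],-1)
    T=im["cam_to_world"]; P=p@T[:3,:3].T+T[:3,3]; P[z<=0]=np.nan
    return P
def hsv(im): return cv2.cvtColor(im["frame"],cv2.COLOR_RGB2HSV)
HUE=dict(yellow=(22,35),blue=(100,125),green=(50,90),red=(-8,8))
def rect(m,P,zr):
    """min-area rect in world xy of masked points in height range"""
    q=P[m&(P[...,2]>zr[0])&(P[...,2]<zr[1])]
    if len(q)<8: return len(q)
    (c,s,a)=cv2.minAreaRect((q[:,:2]*1000).astype(np.float32))
    return len(q),np.round(c,1),np.round(s,1),round(a,1),"z",np.round(np.nanpercentile(q[:,2],[10,50,90])*1000,1)
def win(P,x0,x1,y0,y1): return (P[...,0]>x0)&(P[...,0]<x1)&(P[...,1]>y0)&(P[...,1]<y1)
E
python3 - <<'E'
from h import *
for n in("top","scene"):
    im=dict(np.load(f"pics/{n}0.npz")); P=cloud(im); H=hsv(im).astype(int)
    if n=="top":
        for k,(u,v) in dict(case=(191,209),yel=(206,210),blu=(342,212),mat=(135,246),jar=(261,243),bottle=(250,155),grip=(180,245),rack=(330,210)).items(): print(k,np.round(P[v,u],3))
    print(n)
    h=(H[...,0]+90)%180-90; 
    sat=(H[...,1]>110)&(H[...,2]>60)
    C=win(P,.37,.62,.1,.34); K=win(P,.4,.62,-.35,-.1)
    hh=H[...,0]
    def hm(c): a,b=HUE[c]; return sat&(((hh>=a)&(hh<=b))|((hh-180>=a)))
    print("yellow",rect(hm("yellow")&C,P,(.025,.05)))
    print("green",rect(hm("green")&C,P,(.025,.05)))
    print("casewall",rect(hm("blue")&C,P,(.054,.066)))
    print("lid",rect(hm("blue")&win(P,.3,.8,.05,.4),P,(.08,.3)))
    print("grip",rect(hm("red")&win(P,.3,.5,.1,.34),P,(.05,.2)))
    print("blue",rect(hm("blue")&K,P,(.04,.07)))
    print("redh",rect(hm("red")&K,P,(.045,.07)))
    print("bars",rect(K,P,(.048,.07)))
    print("rack",rect(K,P,(.02,.045)))
    print("mat",rect((H[...,2]<50)&win(P,.3,.55,.28,.5),P,(-.01,.02)))
E
```

```text
case [0.556 0.22  0.016]
yel [0.549 0.169 0.044]
blu [ 0.543 -0.247  0.061]
mat [0.44  0.393 0.006]
jar [ 0.446 -0.001  0.069]
bottle [0.705 0.033 0.119]
grip [0.434 0.229 0.136]
rack [ 0.554 -0.216  0.027]
top
yellow (153, array([556.2, 187.7]), array([160.7,  71.4]), 23.7, 'z', array([33.9, 38.3, 42.3]))
green (15, array([515.4, 265.4]), array([15.8, 38.3]), 89.5, 'z', array([34.4, 38.9, 42.1]))
casewall (221, array([546.4, 218.9]), array([180.8, 164.6]), 83.4, 'z', array([56.2, 60.8, 64.2]))
lid (1381, array([660.9, 203.6]), array([177.5,  31.8]), 82.8, 'z', array([100.2, 172.3, 235.2]))
grip (63, array([429.7, 233.1]), array([27.2, 18.3]), 83.6, 'z', array([130.2, 147.1, 152.6]))
blue (148, array([ 505.2, -238.3]), array([25.5, 54.2]), 74.8, 'z', array([53.2, 57.2, 60.9]))
redh (147, array([ 523.4, -162.5]), array([25.8, 53.3]), 74.3, 'z', array([52.4, 56.3, 59. ]))
bars (712, array([ 556.3, -210.8]), array([104.7, 141.1]), 75.8, 'z', array([52.5, 56.5, 60.3]))
rack (1702, array([ 553. , -211.4]), array([150.1, 174.6]), 74.3, 'z', array([27.5, 31.9, 38.9]))
mat (324, array([440.4
[... 330 characters left out ...]
, 'z', array([55.2, 60.1, 62.5]))
lid (331, array([672.2, 205.5]), array([ 27.5, 176.8]), 0.2, 'z', array([130.4, 238. , 239.7]))
grip (149, array([429.2, 231.8]), array([19.5, 29.1]), 2.0, 'z', array([128.3, 141.1, 150.6]))
blue (146, array([ 504.7, -238.9]), array([30. , 52.5]), 73.4, 'z', array([44.5, 56.1, 58.8]))
redh (145, array([ 522.6, -164.4]), array([29.3, 52.5]), 79.4, 'z', array([49.3, 56.5, 58.8]))
bars (599, array([ 555.8, -213. ]), array([106.7, 140.5]), 75.3, 'z', array([51.9, 56.4, 58.8]))
rack (1025, array([ 552. , -213.5]), array([155.6, 174.7]), 75.3, 'z', array([28.5, 33.2, 41. ]))
mat (2933, array([440.7, 395.8]), array([175.7,  95.8]), 1.7, 'z', array([3.5, 5.2, 7. ]))
```

```bash
cat >> h.py <<'E'
def delta(o,xyz,yaw):
    """turn (deg about tool z), then shift (cm, tool axes after turn); yaw = direction of bar x-axis (deg), tool y = yaw+90"""
    M=R.from_rotvec(o["tool_rot"]).as_matrix(); cur=np.degrees(np.arctan2(M[1,1],M[0,1]))
    t=-((yaw+90-cur+90)%180-90)
    Md=M@R.from_euler("z",t,degrees=True).as_matrix()
    return "turn %.1f shift %s  tilt %.2f"%(t,np.round(Md.T@(np.array(xyz)-o["tool_pos"])*100,2),np.degrees(np.arccos(-M[2,2])))
E
python3 - <<'E'
from h import *
from station import ctrl
print(delta(ctrl.get_obs(),(.543,.174,.23),-6.6))
E
```

```text
turn -11.2 shift [-39.81 -37.73   0.06]  tilt 0.11
```

>>> send_rows([
  [5,[0,0,0],-5.6],
  [5,[0,0,0],-5.6],
  [5,[-4.4,-4.2,0],0],
  [5,[-4.4,-4.2,0],0],
  [5,[-4.4,-4.2,0],0],
  [5,[-4.4,-4.2,0],0],
  [5,[-4.4,-4.2,0],0],
  [5,[-4.4,-4.2,0],0],
  [5,[-4.4,-4.2,0],0],
  [5,[-4.4,-4.2,0],0],
], newtons=60)

```text
t: 1.35
tool_pos: [0.5029, 0.219, 0.2309]
tool_rot: [-0.181, -3.136, -0.0]
contact_force: [0.4, 0.6, -0.2]
opening: 0.0502
grip_force: 0.0
```

>>> send_rows([
  [5,[-4.6,-4.1,0],0],
  [5,[0,0,0],0],
  [5,[0,0,0],0],
])

```text
t: 1.72
tool_pos: [0.5426, 0.1748, 0.2307]
tool_rot: [-0.182, -3.135, -0.0]
contact_force: [0.3, 0.6, 0.1]
opening: 0.0501
grip_force: 0.0
```

```bash
python3 - <<'E'
from h import *
from station import ctrl
im=ctrl.get_image("wrist"); np.savez("pics/w1.npz",**im); cv2.imwrite("pics/w1.png",im["frame"][:,:,::-1])
o=ctrl.get_obs(); print(o["t"],o["tool_pos"],o["opening"],delta(o,(.543,.174,.23),-6.6)); print(im["cam_to_world"])
E
```

```text
1.775 [0.54235622 0.17543164 0.23086879] 0.0497925289482873 turn 0.0 shift [-0.08 -0.13  0.09]  tilt 0.06
[[ 0.11563411  0.95652191  0.26775846  0.47589852]
 [ 0.99329104 -0.11100314 -0.03242245  0.18307974]
 [-0.00129076  0.26971122 -0.96294039  0.37259253]
 [ 0.          0.          0.          1.        ]]
```

View pics/w1.png

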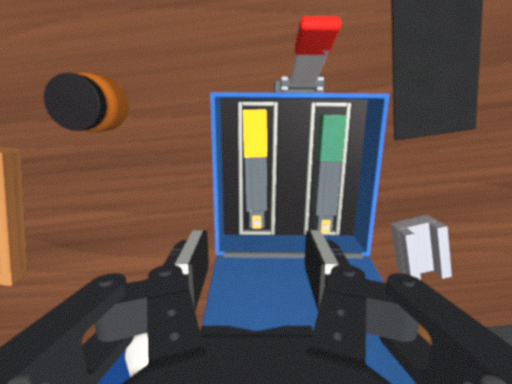

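The yellow bar runs vertically at about (256,168), in its ribs, with the nose at (257,225) towards the hinge. The fingers straddle column 256, and the clamp grip is at (318,35).

```bash
python3 - <<'E'
from h import *
im=dict(np.load("pics/w1.npz")); P=cloud(im); H=hsv(im).astype(int)
v,u=np.indices(P.shape[:2])
def box(a,b,c,d): return (u>a)&(u<b)&(v>c)&(v<d)
print("yellow bar",rect(box(236,278,104,236),P,(.028,.045)))
print("green bar",rect(box(310,350,104,236),P,(.028,.045)))
print("floor/ribs",rect(box(236,278,104,236)&(H[...,2]>120)&(H[...,1]<90),P,(.014,.024)))
w=(H[...,0]>100)&(H[...,0]<125)&(H[...,1]>110)
print("wall",rect(w&box(205,392,85,258),P,(.055,.065)))
print("floor z",np.nanmedian(P[box(284,300,120,220)][:,2]))
g=((H[...,0]<8)|(H[...,0]>172))&(H[...,1]>120)&box(290,350,5,60); q=P[g]; print("grip",np.nanmean(q,0),np.nanmin(q,0),np.nanmax(q,0))
E
```

```text
yellow bar (2496, array([544.8, 173.3]), array([ 25.5, 139.4]), 83.9, 'z', array([35.4, 36.4, 37.7]))
green bar (2608, array([559.8, 258.8]), array([ 26.2, 138.7]), 82.0, 'z', array([35. , 36.2, 37.5]))
floor/ribs (1005, array([552.8, 175. ]), array([ 45. , 163.7]), 83.0, 'z', array([17.6, 18.9, 19.8]))
wall (2362, array([555. , 217.1]), array([180.3, 181. ]), 82.9, 'z', array([56.9, 58.9, 60. ]))
floor z 0.011051730060090359
grip [0.42864841 0.23285985 0.13262672] [ 0.38077798  0.21785523 -0.00294932] [0.44103903 0.28911734 0.15063162]
```

>>> send_rows([
  [5,[-0.3,-0.2,4],0],
  [5,[0,0,5],0],
  [5,[0,0,5],0],
  [5,[0,0,3.5],0],
  [5,[0,0,2],0],
  [5,[0,0,1.3],0],
  [5,[0,0,0],0],
  [2,[0,0,0],0],
  [2,[0,0,0],0],
  [2,[0,0,0],0],
], newtons=60)

```text
t: 3.02
tool_pos: [0.5474, 0.173, 0.0254]
tool_rot: [0.181, 3.133, 0.002]
contact_force: [-1.1, 0.9, 6.1]
opening: 0.0235
grip_force: 61.1
```

>>> send_rows([
  [2,[0,0,0],0],
  [2,[0,0,-1],0],
  [2,[0,0,-2],0],
  [2,[0,0,-3],0],
  [2,[0,0,-4],0],
  [2,[0,0,0],0],
])

```text
t: 3.78
tool_pos: [0.5488, 0.1728, 0.128]
tool_rot: [0.181, 3.127, 0.003]
contact_force: [0.5, 0.4, -6.7]
opening: 0.0233
grip_force: 59.7
```

```bash
python3 - <<'E'
from h import *
from station import ctrl
o=ctrl.get_obs(); print(delta(o,(.44,.395,.12),0))
E
```

```text
turn -6.6 shift [10.88 22.22  0.74]  tilt 0.52
```

>>> send_rows([
  [2,[0,0,-4],0],
  [2,[0,0,-4],0],
  [2,[0,0,0],-6.6],
  [2,[1.2,3.2,0],0],
  [2,[1.9,4,0],0],
  [2,[2,4,0],0],
  [2,[2,4,0],0],
  [2,[2,4,0],0],
  [2,[1.8,3,0],0],
  [2,[0,0,0],0],
])

```text
t: 5.03
tool_pos: [0.4343, 0.3954, 0.2005]
tool_rot: [0.005, -3.138, 0.003]
contact_force: [0.7, -0.9, -7.4]
opening: 0.0232
grip_force: 61.2
```

```bash
python3 - <<'E'
from h import *
from station import ctrl
o=ctrl.get_obs(); print(o["tool_pos"],delta(o,(.44,.395,.0205),0))
E
```

```text
[0.43432538 0.3954355  0.20045711] turn 0.2 shift [-0.64 -0.   17.99]  tilt 0.25
```

>>> send_rows([
  [2,[-0.6,0,4],0],
  [2,[0,0,5],0],
  [2,[0,0,4],0],
  [2,[0,0,2.5],0],
  [2,[0,0,1.2],0],
  [2,[0,0,0.7],0],
  [2,[0,0,0.3],0],
  [2,[0,0,0],0],
])

```text
t: 6.02
tool_pos: [0.4435, 0.3948, 0.0273]
tool_rot: [0.0, 3.14, 0.001]
contact_force: [0.1, 1.3, -6.9]
opening: 0.0233
grip_force: 61.2
```

>>> send_rows([
  [2,[0,0,0.3],0],
  [2,[0,0,0.2],0],
  [2,[0,0,0],0],
])

```text
t: 6.4
tool_pos: [0.4427, 0.3944, 0.0211]
tool_rot: [-0.0, -3.141, 0.0]
contact_force: [-1.0, 0.5, -7.4]
opening: 0.0232
grip_force: 61.3
```

>>> send_rows([
  [2,[0,0,0.2],0],
  [2,[0,0,0.1],0],
  [2,[0,0,0],0],
])

```text
t: 6.78
tool_pos: [0.4428, 0.3943, 0.0181]
tool_rot: [-0.0, -3.141, 0.0]
contact_force: [0.6, 0.3, -6.7]
opening: 0.0232
grip_force: 61.3
```

>>> send_rows([
  [2,[0,0,0.2],0],
  [2,[0,0,0],0],
])

```text
t: 7.02
tool_pos: [0.4431, 0.3946, 0.0174]
tool_rot: [0.0, 3.142, -0.0]
contact_force: [-3.4, -2.8, 1.8]
opening: 0.0234
grip_force: 62.4
```

>>> send_rows([
  [5,[0,0,0],0],
  [5,[0,0,0],0],
  [5,[0,0,0],0],
  [5,[0,0,-1],0],
  [5,[0,0,-4],0],
  [5,[0,0,-5],0],
  [5,[0,0,-5],0],
  [5,[0,0,-6],0],
  [5,[0,0,0],7.5],
  [5,[0,0,0],7.5],
])

```text
t: 8.28
tool_pos: [0.4435, 0.3949, 0.2289]
tool_rot: [0.417, 3.111, 0.004]
contact_force: [-0.3, -0.3, -0.6]
opening: 0.0494
grip_force: 0.0
```

```bash
python3 - <<'E'
from h import *
from station import ctrl
o=ctrl.get_obs(); print(o["tool_pos"],delta(o,(.543,-.25,.23),-15))
E
```

```text
[0.44348171 0.39486053 0.22888325] turn -0.3 shift [-26.3  -59.71  -0.22]  tilt 0.22
```

>>> send_rows([
  [5,[-2.2,-5,0],0],
  [5,[-2.2,-5,0],0],
  [5,[-2.2,-5,0],0],
  [5,[-2.2,-5,0],0],
  [5,[-2.2,-5,0],0],
  [5,[-2.2,-5,0],0],
  [5,[-2.2,-5,0],0],
  [5,[-2.2,-5,0],0],
  [5,[-2.2,-5,0],0],
  [5,[-2.2,-5,0],0],
])

```text
t: 9.52
tool_pos: [0.5261, -0.1474, 0.2274]
tool_rot: [0.41, 3.113, -0.0]
contact_force: [0.0, 0.4, 0.4]
opening: 0.0496
grip_force: 0.0
```

>>> send_rows([
  [5,[-2.2,-5,0],0],
  [5,[-2.1,-4.7,0],0],
  [5,[0,0,0],0],
  [5,[0,0,0],0],
])

```text
t: 10.02
tool_pos: [0.5423, -0.25, 0.2267]
tool_rot: [0.411, 3.114, 0.001]
contact_force: [0.2, 0.4, 0.4]
opening: 0.0501
grip_force: 0.0
```

```bash
python3 - <<'E'
from h import *
from station import ctrl
im=ctrl.get_image("wrist"); np.savez("pics/w2.npz",**im); cv2.imwrite("pics/w2.png",im["frame"][:,:,::-1])
o=ctrl.get_obs(); print(o["t"],o["tool_pos"])
P=cloud(im);H=hsv(im).astype(int)
w=(H[...,0]>100)&(H[...,0]<125)&(H[...,1]>110)&win(P,.4,.6,-.33,-.15)
print("paint",rect(w,P,(.045,.065)))
B=win(P,.4,.64,-.33,-.1)
print("bars",rect(B,P,(.047,.062)))
print("rack",rect(B,P,(.02,.045)))
E
```

```text
10.075 [ 0.54227711 -0.24940513  0.22662672]
paint (1191, array([ 505.4, -240.5]), array([24.3, 52.2]), 75.6, 'z', array([53.8, 54.8, 55.7]))
bars (5750, array([ 556.2, -212.3]), array([104.4, 140.6]), 75.8, 'z', array([53.3, 54.4, 55.6]))
rack (12921, array([ 555.9, -213.7]), array([150.1, 180.1]), 74.4, 'z', array([28.2, 29.3, 36.9]))
```

View pics/w2.png

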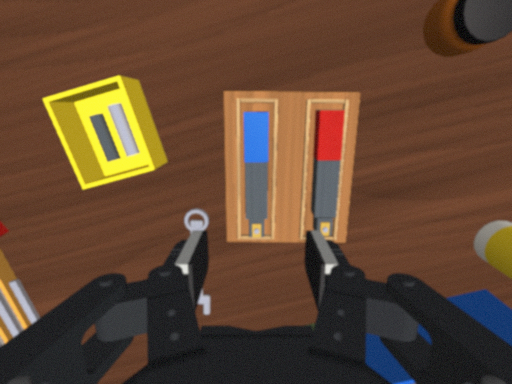

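>>> send_rows([
  [5,[-0.4,0,4],0],
  [5,[0,0,5],0],
  [5,[0,0,4],0],
  [5,[0,0,3],0],
  [5,[0,0,1.5],0],
  [5,[0,0,0.8],0],
  [5,[0,0,0],0],
  [5,[0,0,0],0],
])

```text
t: 11.08
tool_pos: [0.5472, -0.2519, 0.0449]
tool_rot: [0.41, 3.112, -0.002]
contact_force: [-0.4, 0.9, 0.1]
opening: 0.0502
grip_force: 0.0
```

>>> send_rows([
  [5,[0,0,0.2],0],
  [2,[0,0,0],0],
  [2,[0,0,0],0],
  [2,[0,0,0],0],
  [2,[0,0,0],0],
], newtons=60)

```text
t: 11.7
tool_pos: [0.5465, -0.2514, 0.0418]
tool_rot: [0.41, 3.114, -0.0]
contact_force: [-0.3, 0.9, 4.2]
opening: 0.0233
grip_force: 62.1
```

>>> send_rows([
  [2,[0,0,-1],0],
  [2,[0,0,-3],0],
  [2,[0,0,-4],0],
  [2,[0,0,-5],0],
  [2,[0,0,-4],0],
  [2,[0,0,-1],-8],
  [2,[0,0,0],0],
])

```text
t: 12.58
tool_pos: [0.5461, -0.2514, 0.2217]
tool_rot: [0.195, 3.135, -0.001]
contact_force: [1.2, -0.8, -4.1]
opening: 0.0233
grip_force: 61.2
```

```bash
python3 - <<'E'
from h import *
from station import ctrl
o=ctrl.get_obs(); print(o["tool_pos"],delta(o,(.551,.1755,.21),-7))
E
```

```text
[ 0.54610884 -0.25140291  0.22172985] turn -0.1 shift [ 4.72 42.43  1.15]  tilt 0.04
```

>>> send_rows([
  [2,[0.4,3.4,0],0],
  [2,[0.5,4.8,0],0],
  [2,[0.5,4.8,0],0],
  [2,[0.5,4.8,0],0],
  [2,[0.5,4.8,0],0],
  [2,[0.5,4.8,0],0],
  [2,[0.5,4.8,0],0],
  [2,[0.5,4.8,0],0],
  [2,[0.5,3.4,0],0],
  [2,[0.3,2,0],0],
])

```text
t: 13.82
tool_pos: [0.5499, 0.1765, 0.2189]
tool_rot: [-0.192, -3.132, 0.002]
contact_force: [-0.4, -0.4, -4.6]
opening: 0.0234
grip_force: 61.2
```

>>> send_rows([
  [2,[0,0,0],0],
  [2,[0,0,0],0],
])

```text
t: 14.08
tool_pos: [0.5511, 0.1743, 0.2206]
tool_rot: [-0.194, -3.135, 0.002]
contact_force: [-0.4, -0.3, -3.4]
opening: 0.0238
grip_force: 61.2
```

```bash
python3 - <<'E'
from h import *
from station import ctrl
o=ctrl.get_obs(); print(o["tool_pos"],delta(o,(.551,.1755,.026),-7))
im=ctrl.get_image("wrist"); P=cloud(im);H=hsv(im).astype(int)
v,u=np.indices(P.shape[:2]); np.savez("pics/w3.npz",**im)
W=win(P,.40,.70,.1,.34); 
w=(H[...,0]>100)&(H[...,0]<125)&(H[...,1]>110)
print("wall",rect(w&W&(v<258),P,(.055,.065)))
print("green",rect(W&(v<258)&win(P,.45,.64,.235,.285),P,(.028,.045)))
print("ribs",rect((H[...,2]>120)&(H[...,1]<90)&win(P,.45,.65,.14,.21),P,(.014,.024)))
print("held blue",rect(w&win(P,.40,.7,.13,.22)&(v<300),P,(.12,.26)))
E
```

```text
[0.55109448 0.17429914 0.22055793] turn -0.1 shift [ 0.    0.14 19.46]  tilt 0.09
wall (2374, array([554.6, 217.1]), array([180.4, 181.6]), 82.9, 'z', array([57.2, 58.9, 59.9]))
green (2860, array([550.3, 250.6]), array([ 49.9, 156.2]), 83.0, 'z', array([35. , 36.3, 37.5]))
ribs (189, array([473.5, 184.6]), array([44.7, 11.7]), 82.9, 'z', array([18. , 19. , 19.9]))
held blue (6791, array([566.5, 174.3]), array([ 48.6, 167.9]), 81.9, 'z', array([232.8, 233.6, 234.4]))
```

>>> send_rows([
  [2,[0,0.1,4],0],
  [2,[0,0,5],0],
  [2,[0,0,4],0],
  [2,[0,0,2.5],0],
  [2,[0,0,1.5],0],
  [2,[0,0,1],0],
  [2,[0,0,0.7],0],
  [2,[0,0,0.3],0],
  [2,[0,0,0],0],
  [2,[0,0,0],0],
])

```text
t: 15.38
tool_pos: [0.5519, 0.1764, 0.032]
tool_rot: [0.192, 3.135, 0.0]
contact_force: [0.2, 0.1, -5.4]
opening: 0.0231
grip_force: 61.1
```

>>> send_rows([
  [2,[0,0,0.4],0],
  [2,[0,0,0.2],0],
  [2,[0,0,0],0],
])

```text
t: 15.75
tool_pos: [0.5511, 0.1762, 0.0249]
tool_rot: [-0.192, -3.135, 0.0]
contact_force: [0.0, -0.5, -5.1]
opening: 0.0232
grip_force: 61.1
```

>>> send_rows([
  [2,[0,0,0.15],0],
  [2,[0,0,0],0],
])

```text
t: 16.0
tool_pos: [0.5515, 0.1762, 0.0239]
tool_rot: [0.192, 3.136, 0.0]
contact_force: [-1.0, -0.1, -4.1]
opening: 0.0231
grip_force: 61.2
```

>>> send_rows([
  [2,[0,0,0.1],0],
  [2,[0,0,0],0],
])

```text
t: 16.25
tool_pos: [0.5515, 0.1762, 0.0238]
tool_rot: [-0.192, -3.136, 0.0]
contact_force: [-5.4, -0.7, 5.3]
opening: 0.0232
grip_force: 62.3
```

Contact. Next I release, lift and go back over the mat.

>>> send_rows([
  [4.5,[0,0,0],0],
  [4.5,[0,0,0],0],
  [4.5,[0,0,0],0],
  [4.5,[0,0,-1],0],
  [4.5,[0,0,-4],0],
  [4.5,[0,0,-5],0],
  [4.5,[0,0,-5],0],
  [4.5,[0,0,-5],0],
  [4.5,[0,0,0],0],
  [4.5,[0,0,0],0],
])

```text
t: 17.5
tool_pos: [0.5513, 0.1762, 0.2229]
tool_rot: [0.192, 3.135, 0.0]
contact_force: [0.8, 0.2, -0.8]
opening: 0.0451
grip_force: 0.0
```

```bash
python3 - <<'E'
from h import *
from station import ctrl
im=ctrl.get_image("wrist"); P=cloud(im);H=hsv(im).astype(int)
v,u=np.indices(P.shape[:2]); cv2.imwrite("pics/w4.png",im["frame"][:,:,::-1])
print("blue bar",rect((v<250)&win(P,.45,.65,.155,.198),P,(.028,.045)))
o=ctrl.get_obs(); print(o["t"],o["tool_pos"],delta(o,(.4431,.3946,.21),0))
E
```

```text
blue bar (2887, array([549.4, 176.8]), array([ 42.9, 178.5]), 89.8, 'z', array([35.3, 36.5, 37.9]))
17.55 [0.55068627 0.17608318 0.22161207] turn -7.0 shift [10.76 21.85  1.17]  tilt 0.11
```

View pics/w4.png

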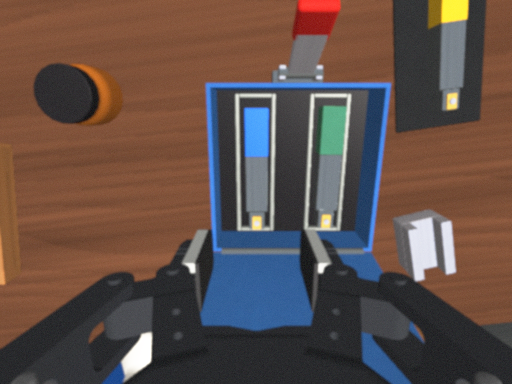

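Blue lies flat and centred in its pocket, (245-270, 108-229). Yellow is on the mat at the top right.

>>> send_rows([
  [4.5,[0,0,0],-7],
  [4.5,[2.1,4.4,0.2],0],
  [4.5,[2.1,4.4,0.2],0],
  [4.5,[2.2,4.4,0.2],0],
  [4.5,[2.2,4.4,0.2],0],
  [4.5,[2.2,4.3,0.2],0],
  [4.5,[0,0,0],0],
])

```text
t: 18.42
tool_pos: [0.4408, 0.3967, 0.21]
tool_rot: [0.007, -3.138, 0.004]
contact_force: [0.5, -0.3, -0.6]
opening: 0.0447
grip_force: 0.0
```

>>> send_rows([
  [4.5,[0,0,5],0],
  [4.5,[0,0,5],0],
  [4.5,[0,0,4],0],
  [4.5,[0,0,3],0],
  [4.5,[0,0,1.5],0],
  [4.5,[0,0,0],0],
  [4.5,[0,0,0],0],
])

```text
t: 19.3
tool_pos: [0.4445, 0.3956, 0.0292]
tool_rot: [0.001, 3.14, 0.002]
contact_force: [0.0, -0.2, 0.3]
opening: 0.0453
grip_force: 0.0
```

>>> send_rows([
  [4.5,[0,0,0.8],0],
  [4.5,[0,0,0.3],0],
  [4.5,[0,0,0],0],
  [4.5,[0,0,0],0],
  [2,[0,0,0],0],
  [2,[0,0,0],0],
  [2,[0,0,0],0],
  [2,[0,0,0],0],
], newtons=60)

```text
t: 20.3
tool_pos: [0.4437, 0.3952, 0.0174]
tool_rot: [-0.0, 3.141, -0.001]
contact_force: [-1.6, -2.3, 5.6]
opening: 0.0233
grip_force: 62.9
```

>>> send_rows([
  [2,[0,0,-1],0],
  [2,[0,0,-4],0],
  [2,[0,0,-5],0],
  [2,[0,0,-5],0],
  [2,[0,0,-5.5],0],
  [2,[0,0,0],7.8],
  [2,[0,0,0],7.8],
  [2,[0,0,0],0],
])

```text
t: 21.3
tool_pos: [0.4423, 0.3947, 0.2196]
tool_rot: [-0.424, -3.11, 0.003]
contact_force: [-0.0, -0.7, -7.4]
opening: 0.0234
grip_force: 61.4
```

```bash
python3 - <<'E'
from h import *
from station import ctrl
o=ctrl.get_obs(); print(o["tool_pos"],delta(o,(.546,-.2503,.22),-15.6))
E
```

```text
[0.44227129 0.39470115 0.21962831] turn 0.1 shift [-2.734e+01 -5.933e+01  4.000e-02]  tilt 0.20
```

>>> send_rows([
  [2,[-1.6,-3.5,0],0],
  [2,[-2.2,-4.8,0],0],
  [2,[-2.2,-4.8,0],0],
  [2,[-2.2,-4.8,0],0],
  [2,[-2.2,-4.8,0],0],
  [2,[-2.2,-4.8,0],0],
  [2,[-2.2,-4.8,0],0],
  [2,[-2.2,-4.8,0],0],
  [2,[-2.2,-4.8,0],0],
  [2,[-2.2,-4.8,0],0],
])

```text
t: 22.55
tool_pos: [0.5234, -0.1135, 0.2206]
tool_rot: [-0.423, -3.112, -0.002]
contact_force: [0.9, 0.3, -7.5]
opening: 0.0233
grip_force: 61.6
```

>>> send_rows([
  [2,[-2.2,-4.8,0],0],
  [2,[-2.2,-4.4,0],0],
  [2,[-1.5,-3,0],0],
  [2,[0,0,0],0],
  [2,[0,0,0],0],
  [2,[0,0,0],0],
])

```text
t: 23.3
tool_pos: [0.5477, -0.2444, 0.2212]
tool_rot: [-0.424, -3.112, -0.001]
contact_force: [0.4, 0.5, -7.5]
opening: 0.0229
grip_force: 61.8
```

```bash
python3 - <<'E'
from h import *
from station import ctrl
o=ctrl.get_obs(); print(o["tool_pos"],delta(o,(.546,-.2503,.042),-15.6))
E
```

```text
[ 0.54765144 -0.24436188  0.22122294] turn 0.1 shift [-0.02 -0.63 17.92]  tilt 0.06
```

>>> send_rows([
  [2,[-0.2,-0.6,4],0],
  [2,[0,0,5],0],
  [2,[0,0,4],0],
  [2,[0,0,2],0],
  [2,[0,0,1],0],
  [2,[0,0,0.7],0],
  [2,[0,0,0.3],0],
  [2,[0,0,0],0],
  [2,[0,0,0],0],
])

```text
t: 24.42
tool_pos: [0.5487, -0.2522, 0.0527]
tool_rot: [0.426, 3.111, -0.001]
contact_force: [0.9, 0.1, -6.7]
opening: 0.0232
grip_force: 61.8
```

>>> send_rows([
  [2,[0,0.1,0.5],0],
  [2,[0,0,0.3],0],
  [2,[0,0,0],0],
  [2,[0,0,0],0],
])

```text
t: 24.92
tool_pos: [0.5483, -0.2508, 0.0436]
tool_rot: [-0.427, -3.112, -0.0]
contact_force: [-0.2, -0.2, -6.8]
opening: 0.023
grip_force: 61.8
```

>>> send_rows([
  [2,[0,0,0.15],0],
  [2,[0,0,0],0],
])

```text
t: 25.18
tool_pos: [0.5485, -0.2509, 0.0434]
tool_rot: [-0.426, -3.112, -0.0]
contact_force: [-4.4, 3.4, 2.6]
opening: 0.0233
grip_force: 62.9
```

>>> send_rows([
  [4.5,[0,0,0],0],
  [4.5,[0,0,0],0],
  [4.5,[0,0,0],0],
  [4.5,[0,0,-1],0],
  [4.5,[0,0,-4],0],
  [4.5,[0,0,-5],0],
  [4.5,[0,0,-5],0],
  [4.5,[0,0,-4],0],
  [4.5,[0,0,0],0],
  [4.5,[0,0,0],0],
])

```text
t: 26.42
tool_pos: [0.5483, -0.2508, 0.2323]
tool_rot: [0.427, 3.112, -0.0]
contact_force: [-0.3, 0.5, -0.7]
opening: 0.0448
grip_force: 0.0
```

```bash
python3 - <<'E'
from h import *
from station import ctrl
im=ctrl.get_image("wrist"); P=cloud(im);H=hsv(im).astype(int)
v,u=np.indices(P.shape[:2]); cv2.imwrite("pics/w5.png",im["frame"][:,:,::-1])
print("rack",rect(win(P,.4,.66,-.33,-.1),P,(.02,.045)),"bars",rect(win(P,.4,.66,-.33,-.1),P,(.047,.062)))
Y=(H[...,0]>22)&(H[...,0]<35)&(H[...,1]>110)&win(P,.4,.55,-.3,-.2); print("ypaint",rect(Y,P,(.047,.062)))
c=np.array([.555,.217]);ex=np.array([.9925,-.122]);ey=np.array([.122,.9925])
o=ctrl.get_obs(); print(o["t"],o["tool_pos"])
t=c+.155*ex-.025*ey; print(t,delta(o,(*t,.30),-7))
im=ctrl.get_image("top");P=cloud(im); q=P[win(P,.64,.85,.1,.3)]; 
for a in np.arange(.68,.86,.02): s=q[(q[:,0]>a)&(q[:,0]<a+.02)]; print(round(a,2),np.round(s[:,2].max(),3),end=' ')
L=q[(q[:,2]>.1)]; d=(L[:,:2]-c)@ex-.09; print("lid angle",np.median(np.arctan2(L[:,2]-.06,-d)))
E
```

```text
rack (13234, array([ 555.9, -213.6]), array([150.3, 179.9]), 74.5, 'z', array([28.2, 29.3, 36.9])) bars (5659, array([ 555.7, -212.1]), array([102.9, 138.8]), 75.2, 'z', array([53.3, 54.4, 55.6]))
ypaint (1116, array([ 503.9, -238.6]), array([24.2, 50.1]), 75.0, 'z', array([53.9, 54.8, 55.8]))
26.475 [ 0.54784176 -0.25049209  0.23105576]
[0.7057875 0.1732775] turn -8.6 shift [-10.5   43.99  -6.88]  tilt 0.11
0.68 0.243 0.7 0.221 0.72 0.007 0.74 0.009 0.76 0.009 0.78 0.009 0.8 0.05 0.82 0.091 0.84 0.093 lid angle 1.7196701121720972
```

View pics/w5.png

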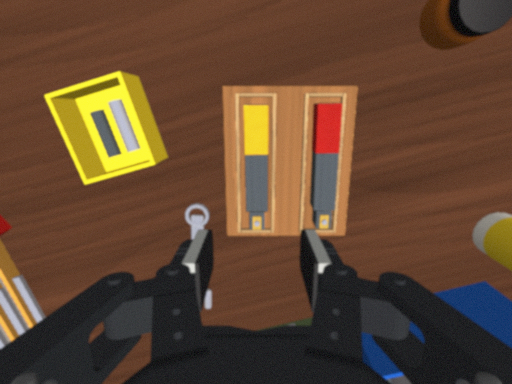

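Yellow lies flat in the trough, (243-270, 105-232), in line with red. Next I go over to behind the lid with the fingers shut.

>>> send_rows([
  [0,[0,0,-3.5],-4.3],
  [0,[0,0,-3.5],-4.3],
  [0,[-1,4.4,0],0],
  [0,[-1,4.4,0],0],
  [0,[-1,4.4,0],0],
  [0,[-1,4.4,0],0],
  [0,[-1,4.4,0],0],
  [0,[-1,4.4,0],0],
  [0,[-1,4.4,0],0],
  [0,[-1,4.4,0],0],
])

```text
t: 27.78
tool_pos: [0.6706, 0.0902, 0.3001]
tool_rot: [-0.192, -3.132, 0.001]
contact_force: [0.2, -1.2, 0.0]
opening: 0.0
grip_force: 0.0
```

>>> send_rows([
  [0,[-1.2,4.4,0],0],
  [0,[-1.3,4.4,0],0],
  [0,[0,0,0],0],
  [0,[0,0,0],0],
])

```text
t: 28.28
tool_pos: [0.7058, 0.1727, 0.3005]
tool_rot: [-0.192, -3.133, 0.002]
contact_force: [-0.5, 0.6, -0.3]
opening: -0.0003
grip_force: 0.0
```

```bash
cat >> h.py <<'E'
C0=np.array([.555,.217]);EX=np.array([.9925,-.122]);EY=np.array([.122,.9925])
def incase(o): d=o["tool_pos"][:2]-C0; return np.round([d@EX*1000,d@EY*1000,o["tool_pos"][2]*1000],1)
E
python3 - <<'E'
from h import *
from station import ctrl
o=ctrl.get_obs(); print(o["t"],incase(o),o["opening"],delta(o,o["tool_pos"],-7))
E
```

```text
28.275 [155.1 -25.6 300.5] -0.00027848774740547633 turn -0.0 shift [0. 0. 0.]  tilt 0.17
```

>>> send_rows([
  [0,[0,0,4],0],
  [0,[0,0,3],0],
  [0,[0,0,2],0],
  [0,[0,0,0],0],
  [0,[1.3,0,0],0],
  [0,[1.3,0,0],0],
  [0,[1.2,0,0],0],
  [0,[1,0,0],0],
])

```text
t: 29.28
tool_pos: [0.6585, 0.1792, 0.2138]
tool_rot: [0.191, 3.133, 0.001]
contact_force: [1.4, -0.3, 1.4]
opening: 0.0
grip_force: 1.1
```

>>> send_rows([
  [0,[1.5,0,0.05],0],
  [0,[1.5,0,0.05],0],
  [0,[1.5,0,0.3],0],
  [0,[1.5,0,0.3],0],
])

```text
t: 29.78
tool_pos: [0.5978, 0.1863, 0.2044]
tool_rot: [-0.192, -3.135, 0.0]
contact_force: [2.4, 0.4, -0.7]
opening: 0.0
grip_force: 0.9
```

```bash
cat >> h.py <<'E'
def lidang(ctrl):
    im=ctrl.get_image("top");P=cloud(im);H=hsv(im).astype(int)
    d=P[...,:2]-C0; x=d@EX; y=d@EY
    m=(H[...,0]>100)&(H[...,0]<125)&(H[...,1]>110)&(abs(y)<.085)&(P[...,2]>.075)&(x<.2)&(x>-.12)
    a=np.arctan2(P[...,2][m]-.063,.09-x[m]); return m.sum(),np.round(np.percentile(a,[20,50,80]),2)
E
python3 - <<'E'
from h import *
from station import ctrl
o=ctrl.get_obs(); print(o["t"],incase(o),o["contact_force"],lidang(ctrl))
E
```

```text
29.775 [ 46.2 -25.2 204.4] [ 2.38583989  0.36811419 -0.67932179] (np.int64(254), array([1.2 , 1.22, 1.24]))
```

>>> send_rows([
  [0,[1.35,0,0.65],0],
  [0,[1.35,0,0.65],0],
  [0,[1.2,0,0.9],0],
  [0,[1.2,0,0.9],0],
  [0,[1.0,0,1.1],0],
  [0,[1.0,0,1.1],0],
])

```text
t: 30.58
tool_pos: [0.528, 0.195, 0.1514]
tool_rot: [-0.192, -3.136, 0.0]
contact_force: [1.9, -0.3, 0.4]
opening: -0.0
grip_force: 0.6
```

```bash
python3 - <<'E'
from h import *
from station import ctrl
o=ctrl.get_obs(); print(o["t"],incase(o),o["contact_force"],lidang(ctrl))
E
```

```text
30.575 [-24.1 -25.2 151.4] [ 1.90405725 -0.29513483  0.35365591] (np.int64(628), array([0.63, 0.65, 0.71]))
```

>>> send_rows([
  [0,[0.7,0,1.3],0],
  [0,[0.7,0,1.3],0],
  [0,[0.5,0,1.4],0],
  [0,[0.5,0,1.4],0],
  [0,[0.2,0,1.3],0],
  [0,[0.2,0,1],0],
  [0,[0,0,0.4],0],
  [0,[0,0,0],0],
])

```text
t: 31.62
tool_pos: [0.5008, 0.1982, 0.071]
tool_rot: [-0.192, -3.135, 0.0]
contact_force: [0.8, 0.2, -0.3]
opening: 0.0
grip_force: 0.0
```

```bash
python3 - <<'E'
from h import *
from station import ctrl
o=ctrl.get_obs(); print(o["t"],incase(o),o["contact_force"],lidang(ctrl))
E
```

```text
31.625 [-51.5 -25.2  71. ] [ 0.77153496  0.15330174 -0.31416271] (np.int64(59), array([0.08, 0.13, 0.71]))
```

>>> send_rows([
  [0,[0,0,0.3],0],
  [0,[0,0,0.2],0],
  [0,[0,0,0],0],
])

```text
t: 32.05
tool_pos: [0.5012, 0.1984, 0.0665]
tool_rot: [0.192, 3.135, 0.0]
contact_force: [0.1, 0.4, 1.2]
opening: 0.0001
grip_force: 0.4
```

>>> send_rows([
  [0,[0,0,0.2],0],
  [0,[0,0,0.1],0],
  [0,[0,0,0],0],
])

```text
t: 32.42
tool_pos: [0.5013, 0.1984, 0.0663]
tool_rot: [-0.191, -3.135, 0.001]
contact_force: [-8.9, -2.4, 16.2]
opening: 0.0001
grip_force: 8.5
```

The lid is shut: it makes firm contact at 66 mm, the height of the closed plate. Now I go up, over and in front of the clamp.

>>> send_rows([
  [0,[0,0,-2],0],
  [0,[0,0,-5],0],
  [0,[0,0,-5],0],
  [0,[0,0,-5.5],0],
  [0,[4,1,0],0],
  [0,[4,1,0],0],
  [0,[4,0.5,0],0],
  [0,[0,0,0],0],
  [0,[0,0,0],0],
])

```text
t: 33.55
tool_pos: [0.3853, 0.2377, 0.2387]
tool_rot: [0.192, 3.135, 0.0]
contact_force: [1.1, -1.0, -1.0]
opening: 0.0001
grip_force: 0.0
```

```bash
python3 - <<'E'
from h import *
from station import ctrl
o=ctrl.get_obs(); print(o["t"],incase(o),delta(o,o["tool_pos"],-7))
im=ctrl.get_image("scene"); cv2.imwrite("pics/s6.png",im["frame"][:,:,::-1])
P=cloud(im);H=hsv(im).astype(int); d=P[...,:2]-C0; x=d@EX; y=d@EY
m=((H[...,0]<8)|(H[...,0]>172))&(H[...,1]>120)&(abs(y)<.04)&(x<-.08)&(x>-.2)&(P[...,2]>.08)&(P[...,2]<.165); print("grip",m.sum(),np.median(x[m]),np.median(y[m]),np.nanmax(P[...,2][m]),np.nanmin(x[m]))
L=(abs(x)<.08)&(abs(y)<.08)&(H[...,0]>100)&(H[...,0]<125)&(H[...,1]>110); 
A=np.c_[x[L],np.ones(L.sum())]; print("lid slope",np.linalg.lstsq(A,P[...,2][L],rcond=None)[0])
E
```

```text
33.55 [-1.710e+02 -2.000e-01  2.387e+02] turn -0.0 shift [0. 0. 0.]  tilt 0.07
grip 146 -0.12560270401995127 0.001555936219631183 0.1525363667536177 -0.13783004118945927
lid slope [-0.00929981  0.0680567 ]
```

View pics/s6.png

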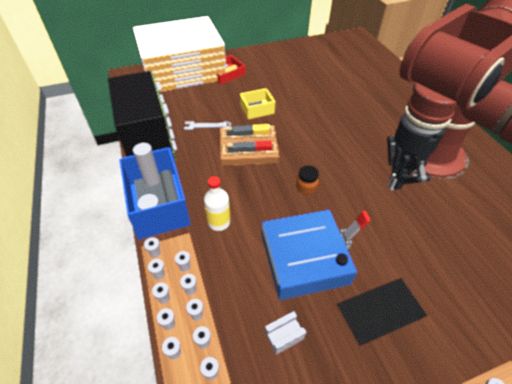

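The lid is flat (about 0.01 rad). The clamp stands open at (358,225), and the gripper is clear in front of it.

>>> send_rows([
  [0,[0,0,4],0],
  [0,[0,0,4],0],
  [0,[0,0,2.5],0],
  [0,[0,0,0],0],
  [0,[-1.2,0,0],0],
  [0,[-1.2,0,0],0],
  [0,[-1,0,0],0],
  [0,[-1,0,0],0],
  [0,[-1,0,0],0],
  [0,[0,0,0],0],
])

```text
t: 34.85
tool_pos: [0.4394, 0.2309, 0.1332]
tool_rot: [0.193, 3.135, -0.0]
contact_force: [-0.1, 0.4, -0.9]
opening: -0.0002
grip_force: 0.0
```

>>> send_rows([
  [0,[-0.65,0,0],0],
  [0,[-0.65,0,0],0],
  [0,[-0.65,0,0.1],0],
  [0,[-0.65,0,0.1],0],
  [0,[-0.6,0,0.25],0],
  [0,[-0.6,0,0.25],0],
  [0,[-0.55,0,0.4],0],
  [0,[-0.55,0,0.4],0],
])

```text
t: 35.85
tool_pos: [0.4877, 0.2251, 0.1183]
tool_rot: [0.192, 3.135, -0.0]
contact_force: [-1.9, -0.6, 0.6]
opening: -0.0001
grip_force: 1.1
```

```bash
python3 - <<'E'
from h import *
from station import ctrl
o=ctrl.get_obs(); print(o["t"],incase(o),o["contact_force"])
im=ctrl.get_image("scene");P=cloud(im);H=hsv(im).astype(int); d=P[...,:2]-C0; x=d@EX; y=d@EY
m=((H[...,0]<8)|(H[...,0]>172))&(H[...,1]>120)&(abs(y)<.04)&(x<.02)&(x>-.2)&(P[...,2]>.06)&(P[...,2]<.165); print("grip",m.sum(),np.median(x[m]),np.median(P[...,2][m]))
E
```

```text
35.85 [-67.8  -0.2 118.3] [-1.88497911 -0.58679581  0.59596811]
grip 84 -0.04954240349248669 0.128655159234919
```

>>> send_rows([
  [0,[-0.45,0,0.5],0],
  [0,[-0.45,0,0.5],0],
  [0,[-0.35,0,0.55],0],
  [0,[-0.35,0,0.55],0],
  [0,[-0.25,0,0.6],0],
  [0,[-0.25,0,0.6],0],
  [0,[-0.1,0,0.5],0],
  [0,[-0.1,0,0.4],0],
  [0,[0,0,0.2],0],
  [0,[0,0,0],0],
])

```text
t: 37.15
tool_pos: [0.5094, 0.2226, 0.0776]
tool_rot: [-0.191, -3.133, 0.001]
contact_force: [-12.7, -3.0, 22.3]
opening: -0.0001
grip_force: 11.0
```

>>> send_rows([
  [0,[0,0,0.1],0],
  [0,[0,0,0],0],
  [0,[0,0,-2],0],
  [0,[0,0,-5],0],
  [0,[0,0,-5],0],
  [0,[3,0,-3],0],
  [0,[5,0,0],0],
  [0,[5,0,0],0],
  [0,[0,0,0],0],
  [0,[0,0,0],0],
])

```text
t: 38.4
tool_pos: [0.381, 0.2383, 0.2233]
tool_rot: [0.192, 3.135, 0.0]
contact_force: [-0.4, -1.2, 0.1]
opening: -0.0001
grip_force: 0.0
```

```bash
python3 - <<'E'
from h import *
from station import ctrl
o=ctrl.get_obs(); print(o["t"],incase(o),o["contact_force"])
im=ctrl.get_image("scene"); cv2.imwrite("pics/s7.png",cv2.resize(im["frame"][140:320,180:440,::-1],None,fx=3,fy=3))
P=cloud(im);H=hsv(im).astype(int); d=P[...,:2]-C0; x=d@EX; y=d@EY
m=((H[...,0]<8)|(H[...,0]>172))&(H[...,1]>120)&(abs(y)<.04)&(x<.02)&(x>-.2)&(P[...,2]>.05); print("grip",m.sum(),np.median(x[m]),np.percentile(P[...,2][m],[10,50,90]))
L=(abs(x)<.08)&(abs(y)<.08)&(H[...,0]>100)&(H[...,0]<125)&(H[...,1]>110)
print("lid",np.polyfit(x[L],P[...,2][L],1))
E
```

```text
38.4 [-1.753e+02 -1.000e-01  2.233e+02] [-0.3868128  -1.18446559  0.10696655]
grip 4442 -0.1476301311908555 [0.43965741 0.51272832 0.54189401]
lid [-0.01112516  0.06818513]
```

View pics/s7.png

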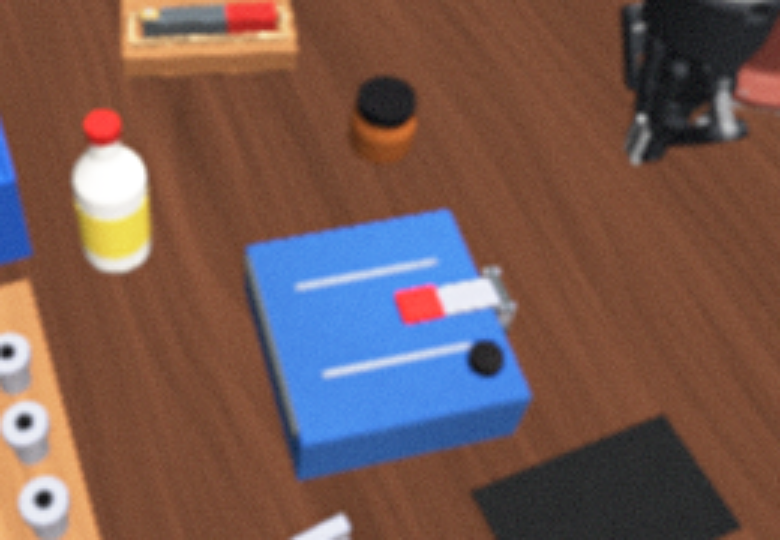

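The clamp lies flat on the lid, with the grip at (418,303) in the crop. I check its height once more and hand in if it is right.

```bash
python3 - <<'E'
from h import *
from station import ctrl
im=ctrl.get_image("scene");P=cloud(im)
H=hsv(im).astype(int); d=P[...,:2]-C0; x=d@EX; y=d@EY
m=((H[...,0]<8)|(H[...,0]>172))&(H[...,1]>120)&(abs(y)<.03)&(x<.02)&(x>-.07)&(P[...,2]<.2)
z=np.median(P[...,2][m]); print(m.sum(),np.median(x[m]),z)
if z<.080: print(ctrl.finish_job())
E
```

```text
127 -0.03166140872961115 0.07901013074119001
the job is handed in; nothing more can be done
None
```

The job is handed in: blue lies in the case pocket and yellow in the rack trough, the lid is shut and the clamp lies flat on it. It took about 38 of the 72 s; the measurements agree, but no verdict was returned.

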